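Put the stove things back on their rests

TASK

Put the stove things back, each on the rest made for it: the kettle on the large round trivet, the mug on the small round coaster, the scoop lying lengthwise in the long ash pan and the lighter lying lengthwise in the small dish (either way round), each near the middle of its rest. Keep the kettle and the mug upright and set them down gently, and leave the tea caddy and the fan where they are.

Things in the scene. Friction and masses are not known exactly. Their poses are not given: they have to be found in the camera images.
- kettle: Aluminium kettle, 120 mm across (base 108), shoulder 84 mm high, 0.3-0.45 kg. Origin: centre of underside; z up; the spout with its flap points to own -x, reaching 110 mm out. A fixed arched handle stands over the lid in the x-z plane: straight black grip bar along x, 18 mm thick, 76 mm long, axis 142 mm above the underside, over the centre; lid knob below it tops at 108 mm.
- mug: White enamel mug with a dark rim, 64 mm across and 66 mm high, walls 3 mm, 90-150 g, standing upright. Origin: centre of its underside; z up; its ear handle points to its own +y and reaches 57 mm from the centre. Fingers fit from above around the body along the mug's x.
- lighter: Green plastic pocket lighter lying flat, 84 mm long (own x), 26 mm wide (y), 16 mm high, 30 g; steel hood with a black press button at the +x end. Origin: centre of its underside; z up.
- scoop: Steel ash scoop lying flat, 140 mm long (own x), 60 mm wide, 70-120 g. Origin: underside, mid-length; z up. Blade with 23 mm side walls: x = -2 to +70 mm; back wall 28 mm high at x = 0; round handle 13 mm thick runs level from x = -12 to -70 mm, axis 36 mm above the underside. Grip the handle at about x = -26 mm.
- trivet: Large round cork trivet, 140 mm across, 10 mm thick, fixed: the kettle's rest. Origin: centre of its underside.
- coaster: Small round cork coaster, 96 mm across, 6 mm thick, fixed: the mug's rest. Origin: centre of its underside.
- ash_pan: Long steel ash pan, 180 mm (own x) by 96 mm (y) outside, a wire lug at each end, walls 2 mm thick and 14 mm high, floor 2 mm thick, fixed: the scoop's rest. Origin: centre of its underside.
- lighter_dish: Small shallow steel dish, 120 mm (own x) by 80 mm (y) outside, rim 6 mm high and 3 mm thick, floor 3 mm thick, fixed: the lighter's rest. Origin: centre of its underside.
- tea_caddy: Round grey tin with a paper band and a bright lid, 77 mm across, 110 mm high, loose, off to the left; to be left alone. Origin: centre of its underside.
- fan: Red plastic hand fan lying flat off to the right, 280 mm long (own x): disc 170 mm across and 4 mm thick towards +x, rigid grip 12 mm thick towards -x, loose; to be left alone. Origin: underside, middle of its length.
Not all that is in view belongs to the job. What is shaped like the mug but brown or orange is not meant.

How it is judged:
By the outcome, as a careful person would: the job done as asked, in the order asked, and still so for the second after the job is handed in, with the robot touching nothing.
It also fails if it takes over 128 s, if anything falls off the work surface, if the arm or the gripper's body presses on something with over 40 N, if the wrist force passes 120 N, or if a joint passes its speed limit or range.

ROBOT

A 7-joint arm with a two-finger parallel gripper is mounted at the origin on the work surface. World frame = base frame: x ahead of the robot, y to its left, z up, the work surface at z = 0. Lengths are in m, angles in rad, forces in N, time in s.
With the tool pointing down it reaches from about 0.425 to 0.875 m from the base axis. Payload 4.7 kg.
Tool frame: the origin (TCP) lies midway between the tips of the shut fingers; the grasp point (between the pads) lies 19 mm behind it; z points along the fingers, y is the line along which they close (so a half turn about z gives the same grasp; the last joint's range is limited). The gripper opens to 85 mm and grips with 20 to 120 N. Pads are 22 mm wide; open, the fingers measure 114 mm over their backs; the gripper's body (76 mm by 85 mm) begins 54 mm behind the grasp point. The pads swing forward as they close: fully open they stand 13 mm farther back than shut.
Start: joints at [-1.106, 0.321, -0.07, 1.45, 0.023, 1.371, -0.057], TCP at [0.283, 0.585, 0.208] pointing down, gripper open.
Joint ranges: [-2.86, 2.86], [-0.3, 2.09], [-1.38, 1.24], [0.06, 2.45], [-1.56, 4.7], [0.09, 2.05], [-2.69, 2.69]. Speed limits (rad/s): [2.57, 2.57, 3.14, 3.14, 3.14, 3.14, 3.14].

INTERFACE

Orientations are given as [roll, pitch, yaw] about the fixed x, y, z axes, in that order (R = Rz(yaw) Ry(pitch) Rx(roll)).
In Python, from rig import bot gives the robot as it stands.
- The arm moves only by the tool servo_tool, never from a script. Its argument "rows" is text: rows parted by semicolons, each of 5 numbers parted by spaces: the shift along the tool's x, y, z in mm, then the turn about the tool's z in rad, then the finger opening in mm, from 0 to 85.4. In form: tx ty tz roll gripper; .... A call has exactly 10 rows; each row shifts and turns the commanded pose from where the row before left it, along the tool's axes as they then stand; what a row does not reach is not made up. A row lasts 1/8 s, in which the tool goes at most 62.5 mm and 10.7 degrees, less where a joint would pass 70% of its speed; a pose out of reach is approached as far as the arm can. A call is refused whole if a number of a shift passes 62.5 or a number of a turn 0.188, either way. A call with a gripper value outside its range is refused whole. The fingers move at their own pace and stop on an object; "newtons" is the grip in N (left out, the last holds). Time passes only in rows, so rows that do not move let the fingers close, or fill a call up. It gives the time, the measured TCP pose, the force, the opening and the grip force at its end, in the units of the state.
- bot.read_state(): the state, without advancing time (a new reading comes with each control period).
- bot.capture(name): name is "side" or "top"; returns a dict with "pixels" (420x560x3 uint8, blue, green, red), "fovy" (degrees; the focal length in pixels is half the picture's height over the tangent of half this angle, whatever the lens; pixels are square), "cx", "cy" (the principal point, pixels), "rvec" (rotation vector, rad) and "tvec" (3), from world to camera coordinates, as OpenCV has them. Camera axes: x right, y down, z forward; pixel columns grow to the right and rows downward; lengths in m; the calibration is good to about 2 mm. A picture is of the moment at which its call begins. There is no depth.
- bot.finish_job(): hands the job in; it is judged then, once.
Trained networks look in a picture, given as the dict that the camera call returned (one of the last four; its "shot" number tells which), for a name from the list of things; names that differ only in an ending like _2 or _b are one class to them, and where a whole thing is asked for, a point or a joint stands for the part that bears it (a point fixed in the world has none). Each returns a list of dicts, best first, with "conf" (0 to 1); they miss things now and then, are a little off and sometimes report something else, mostly with a low value. They report only what shows in the picture. A call takes as long as a camera call. They do not tell look-alikes from the thing itself.
- bot.regions_of(picture, thing): "region" (420x560 bool, what is visible of it) and "bbox" ([left, top, right, bottom] in pixels, round what is visible of it).
The state is a dict: "clock": time; "qpos": joint angles; "qvel": joint speeds; "effort": joint torques, N m; "position": TCP position; "tcp_rot": TCP orientation; "ft_force": force on the tool from outside, world axes, zero at the start; "wrist_torque": the same for the moment, N m; "gripper_width": opening from 0.0 (shut) to 1.0 (fully open); "finger_force": force on a finger pad.
Only numpy, scipy, OpenCV 4.12 (cv2) and the standard library are available. Lean on these libraries where they do the work, as an engineer would, in place of code of your own. Each camera call takes 0.05 s, during which the arm holds its last target. There are 200 camera calls.

## Working session

There is one attempt and no reset: what is moved stays moved. The work goes in short steps, Python scripts to look and compute and a tool call to move; the robot and the scene stay as the last step left them, time stands still between calls to the robot, and variables do not carry over. Pictures are saved under pics/ and viewed, at most 14 in all, crops included, and the job is handed in when it is done.

Besides the shell and the picture viewer there is one more tool, called after "Request:" in YAML: its name, and indented under it one key for each argument. servo_tool: Moves the arm, as the interface text tells. Its arguments: {"type":"object","properties":{"rows":{"type":"string"},"newtons":{"type":"number"}},"required":["rows"]}

```bash
mkdir -p pics; ls
cat > h.py <<'E'
import numpy as np, cv2
from rig import bot
def cam(p):
    f=p["pixels"].shape[0]/2/np.tan(np.radians(p["fovy"])/2)
    K=np.array([[f,0,p["cx"]],[0,f,p["cy"]],[0,0,1.]])
    R,_=cv2.Rodrigues(np.array(p["rvec"],float)); return K,R,np.array(p["tvec"],float).reshape(3)
def back(p,uv,z):
    K,R,t=cam(p); uv=np.atleast_2d(np.array(uv,float))
    d=(R.T@np.linalg.inv(K)@np.c_[uv,np.ones(len(uv))].T).T; c=-R.T@t
    return c+d*((z-c[2])/d[:,2])[:,None]
def proj(p,X):
    K,R,t=cam(p); x=(K@(R@np.atleast_2d(X).T+t[:,None])).T; return x[:,:2]/x[:,2:]
E
python3 - <<'E'
from h import *
s=bot.read_state(); print(s)
T={}
for n in("top","side"):
    p=bot.capture(n); cv2.imwrite(f"pics/{n}0.png",p["pixels"])
    K,R,t=cam(p); print(n,p["fovy"],p["cx"],p["cy"],-R.T@t, R.round(2).tolist(),[k for k in p])
    for th in "kettle mug lighter scoop trivet coaster ash_pan lighter_dish tea_caddy fan".split():
        for r in bot.regions_of(p,th):
            ys,xs=np.nonzero(r["region"]); print(th,round(r["conf"],2),r["bbox"],len(xs),xs.mean().round(1),ys.mean().round(1))
E
```

```text
pics
{'clock': 0.0, 'qpos': array([-1.10592828,  0.32184835, -0.07008553,  1.45167508,  0.02256967,
        1.37078519, -0.05691823]), 'qvel': array([ 0.00064453, -0.00012553, -0.00229388, -0.00068082, -0.00040575,
       -0.00204814,  0.00052666]), 'effort': array([ 3.21624839e-04, -4.93581390e+01, -3.81618328e-01, -3.14333439e+01,
        1.32315449e-02,  1.14234697e-02,  4.85586747e-05]), 'position': array([0.28295997, 0.58453429, 0.20700703]), 'tcp_rot': array([-3.13966452e+00,  6.75955938e-05,  2.69083172e+00]), 'ft_force': array([ 0.13807208,  0.62015887, -0.97742439]), 'wrist_torque': array([ 0.03000521, -0.01158949,  0.01381844]), 'finger_force': 0.0, 'gripper_width': 0.9977632171584758}
top 48.36776261876249 282.23319347379925 213.34825189714408 [ 0.17995445 -0.01206638  1.49564684] [[0.03, -1.0, 0.0], [-0.99, -0.03, -0.17], [0.17, 0.0, -0.99]] ['pixels', 'fovy', 'cx', 'cy', 'rvec', 'tvec', 'shot']
kettle 0.6 [181.9, 194.0, 226.4, 243.9] 1338 202.3 214.4
mug 0.9 [311.3, 224.2, 331.5, 246.4] 384 319.1 233.9
mug 0.84 [244.9, 187.4, 273.7, 208.7] 427 256.3 197.6
mug 0.82 [261.2
[... 939 characters left out ...]
709 229.0 164.3
mug 0.83 [159.4, 173.8, 187.0, 202.5] 586 174.1 186.8
mug 0.82 [231.2, 193.5, 261.9, 232.4] 721 246.4 214.5
mug 0.63 [263.0, 228.7, 292.9, 263.4] 732 279.5 245.8
mug 0.61 [262.8, 177.8, 286.8, 207.1] 595 274.7 189.1
lighter 0.56 [291.5, 221.1, 321.7, 230.1] 234 307.4 227.0
trivet 0.94 [365.3, 249.2, 422.0, 296.2] 1992 393.1 272.6
coaster 0.59 [336.8, 202.2, 369.8, 226.4] 565 355.8 212.4
coaster 0.26 [204.9, 131.9, 247.5, 188.8] 1655 229.1 164.4
ash_pan 0.56 [237.4, 133.4, 280.1, 169.3] 907 258.7 151.2
lighter_dish 0.65 [297.6, 160.8, 336.6, 185.5] 620 316.8 173.1
tea_caddy 0.58 [174.4, 113.0, 199.2, 152.1] 732 187.4 132.5
fan 0.66 [331.4, 341.0, 460.2, 419.5] 5811 411.4 380.6
```

Run:
```python
import cv2
a=cv2.imread("pics/top0.png")[110:310,90:490]; cv2.imwrite("pics/topc.png",cv2.resize(a,(800,400),interpolation=cv2.INTER_CUBIC))
a=cv2.imread("pics/side0.png")[100:320,150:440]; cv2.imwrite("pics/sidec.png",cv2.resize(a,(790,600),interpolation=cv2.INTER_CUBIC))
```

```text
(no output)
```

View pics/topc.png

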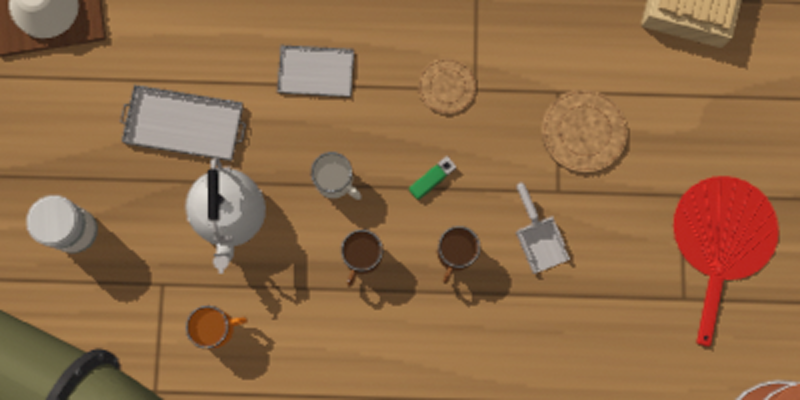

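View pics/sidec.png

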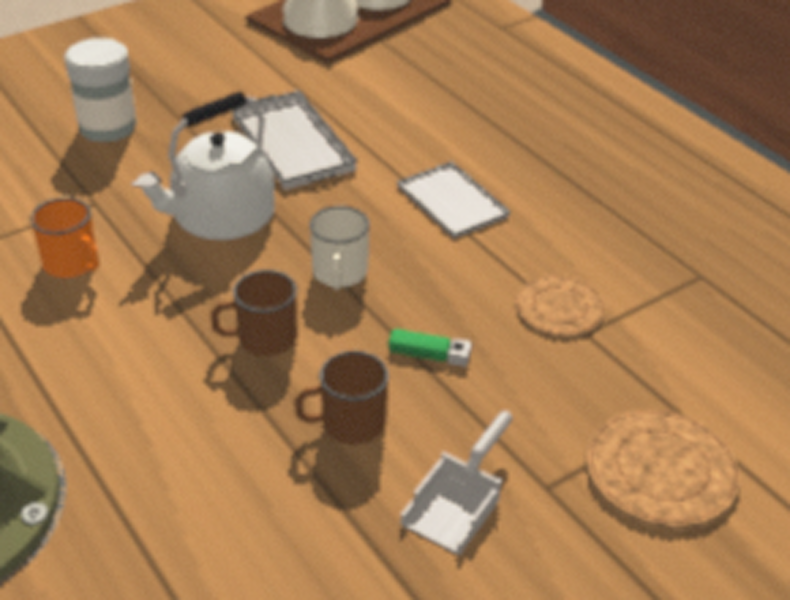

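The white mug is at top-view pixel (256,197). Three things could be taken for it: brown mugs at (271,236) and (319,234), and an orange one at (195,273). The kettle is at (202,214), with its black grip bar at about (196,207). The scoop is at (360,230), the lighter at (306,199), and the fan and caddy are far right and far left. Next I fit the poses.

```bash
cat > fit.py <<'E'
from h import *
from scipy.optimize import minimize
def circ(r,z,x=0,y=0): a=np.linspace(0,2*np.pi,40,endpoint=False); return np.c_[x+r*np.cos(a),y+r*np.sin(a),0*a+z]/1e3
def box(x0,x1,y0,y1,z0,z1): return np.array([[x,y,z] for x in(x0,x1) for y in(y0,y1) for z in(z0,z1)])/1e3
V=np.vstack
M={"trivet":[V([circ(70,0),circ(70,10)])],"coaster":[V([circ(48,0),circ(48,6)])],
"mug":[V([circ(32,0),circ(32,66)]),box(-4,4,30,57,15,52)],
"lighter":[box(-42,42,-13,13,0,16)],
"scoop":[box(-2,70,-30,30,0,12),box(-2,20,-30,30,0,24),box(-70,0,-6.5,6.5,29.5,42.5)],
"ash_pan":[box(-90,90,-48,48,0,14)],"lighter_dish":[box(-60,60,-40,40,0,6)],
"kettle":[V([circ(54,0),circ(60,20),circ(60,65),circ(50,84),circ(20,98)]),box(-38,38,-9,9,133,151),box(-110,-50,-10,10,50,85)]}
def sil(p,n,q,S=4):
    c,s=np.cos(q[2]),np.sin(q[2]); m=np.zeros((420*S,560*S),np.uint8)
    for P in M[n]:
        W=P@np.array([[c,s,0],[-s,c,0],[0,0,1]])+[q[0],q[1],q[3] if len(q)>3 else 0]
        h=cv2.convexHull(((proj(p,W)+.5)*S).astype(np.float32)); cv2.fillPoly(m,[np.round(h).astype(np.int32)],1)
    return m>0
def fit(n,views,starts):
    S=4; R=[(p,np.kron(r,np.ones((S,S),bool))) for p,r in views]
    f=lambda q:-np.mean([(lambda a:(a&r).sum()/(a|r).sum())(sil(p,n,q)) for p,r in R])
    best=min((minimize(f,q,method="Nelder-Mead",options=dict(initial_simplex=[q]+[np.array(q)+d for d in np.diag([.015,.015,.3])],maxiter=70,xatol=3e-4,fatol=1e-4)) for q in starts),key=lambda o:o.fun)
    return best.x,-best.fun
E
cat > m.py <<'E'
from fit import *
p,s=bot.capture("top"),bot.capture("side")
px={"kettle":((202,214),(229,164)),"mug":((256,198),(275,189)),"lighter":((306,199),(307,227)),"scoop":((360,230),None),"trivet":((382,176),(393,272)),"coaster":((313,153),(356,212)),"ash_pan":((181,171),None),"lighter_dish":((248,145),(317,173))}
zc={"kettle":.05,"mug":.04,"scoop":.015}
Y={"mug":[2.2,2.8,-2.8],"lighter":[-.9,-.6],"scoop":[3,-3,-2.6],"kettle":[-.3,.1,.4],"ash_pan":[1.4,1.57,1.8],"lighter_dish":[1.45,1.65]}
for n,(a,b) in px.items():
    vs=[]
    for pic,c in((p,a),(s,b)):
        if c is None: continue
        for r in bot.regions_of(pic,n):
            ys,xs=np.nonzero(r["region"])
            if np.hypot(xs.mean()-c[0],ys.mean()-c[1])<8: vs.append((pic,r["region"]));break
    o=back(p,a,zc.get(n,.005))[0]
    q,v=fit(n,vs,[[o[0],o[1],y] for y in Y.get(n,[0])]); print(n,len(vs),q.round(4),"iou",round(v,3),"reach",np.hypot(*q[:2]).round(3))
def bl(pic,x0,x1,y0,y1):
    g=pic["pixels"].max(2).astype(int); m=np.zeros(g.shape,bool); m[y0:y1,x0:x1]=g[y0:y1,x0:x1]<45; ys,xs=np.nonzero(m)
    return m,xs,ys
for pic,w in((p,(185,210,190,225)),(s,(215,245,130,147))):
    m,xs,ys=bl(pic,*w); print("bar px",len(xs),xs.mean(),ys.mean())
    W=back(pic,np.c_[xs,ys],.145); c=W.mean(0); u,S_,vt=np.linalg.svd(W-c); print(c.round(4),vt[0].round(3),np.degrees(np.arctan2(vt[0][1],vt[0][0])).round(1),S_/np.sqrt(len(xs)))
E
python3 m.py
```

```text
kettle 2 [0.4251 0.2427 0.0525] iou 0.869 reach 0.49
mug 2 [0.4823 0.0796 2.506 ] iou 0.878 reach 0.489
lighter 2 [ 0.4871 -0.0838 -0.8833] iou 0.746 reach 0.494
scoop 1 [ 0.4115 -0.25   -2.7426] iou 0.906 reach 0.482
trivet 2 [ 0.5739 -0.33    0.0181] iou 0.955 reach 0.662
coaster 2 [ 0.6459 -0.1028  0.2377] iou 0.913 reach 0.654
ash_pan 1 [0.5682 0.3271 1.4375] iou 0.967 reach 0.656
lighter_dish 2 [0.6643 0.1153 1.5444] iou 0.929 reach 0.674
bar px 128 196.203125 206.84375
[0.4247 0.2443 0.145 ] [-0.997 -0.078 -0.   ] -175.6 [0.02016888 0.00465798 0.        ]
bar px 61 228.65573770491804 139.62295081967213
[0.426  0.2431 0.145 ] [-0.998 -0.061 -0.   ] -176.5 [1.99740223e-02 4.39198454e-03 3.83160679e-17]
```

```bash
cat > go.py <<'E'
import sys
from h import *
from scipy.spatial.transform import Rotation as Ro
def plan(x,y,z,yaw=None):
    s=bot.read_state(); r=Ro.from_euler("xyz",s["tcp_rot"]); cy=s["tcp_rot"][2]
    print("t",round(s["clock"],2),"pos",s["position"].round(4),"rot",s["tcp_rot"].round(3),"w",round(s["gripper_width"],3),"ff",round(s["finger_force"],1),"F",s["ft_force"].round(1))
    turn=0
    if yaw is not None:
        d=(yaw-cy+np.pi/2)%np.pi-np.pi/2; turn=-d
        if len(sys.argv)>5: turn+=float(sys.argv[5])*np.pi
    r2=r*Ro.from_rotvec([0,0,turn])
    print("turn",round(turn,3),"then tool mm",(r2.inv().apply(np.array([x,y,z])-s["position"])*1e3).round(1), "or before turn",(r.inv().apply(np.array([x,y,z])-s["position"])*1e3).round(1), "q7",s["qpos"][6].round(2))
a=list(map(float,sys.argv[1:5])); plan(*a[:3],a[3] if len(a)>3 else None)
E
python3 go.py .4253 .2438 .207 .07
```

```text
t 1.9 pos [0.2832 0.5851 0.2081] rot [3.141 0.    2.691] w 0.999 ff 0.0 F [-0.3 -0.3  0.2]
turn -0.521 then tool mm [-117.9 -350.4    1.1] or before turn [-276.6 -245.3    1.1] q7 -0.06
```

Request:
servo_tool:
  rows: "0 0 0 -0.174 85; 0 0 0 -0.174 85; 0 0 0 -0.173 85; -17 -50 0 0 85; -17 -50 0 0 85; -17 -50 0 0 85; -17 -50 0 0 85; -17 -50 0 0 85; -17 -50 0 0 85; -16 -50 0 0 85"
  newtons: 60

```text
clock: 3.15
position: [0.4261, 0.2426, 0.2085]
tcp_rot: [3.141, 0.001, -3.071]
ft_force: [0.1, 0.1, 0.4]
gripper_width: 0.995
finger_force: 0.0
```

```bash
python3 go.py .4253 .2438 .126 .07
python3 - <<'E'
from h import *
p=bot.capture("side"); a=p["pixels"][80:260,140:380]; cv2.imwrite("pics/k1.png",cv2.resize(a,(800,600),interpolation=cv2.INTER_CUBIC))
E
```

```text
t 3.15 pos [0.4261 0.2426 0.2085] rot [ 3.141e+00  1.000e-03 -3.071e+00] w 0.995 ff 0.0 F [0.1 0.1 0.4]
turn 0.0 then tool mm [ 0.8  1.2 82.5] or before turn [ 0.8  1.2 82.5] q7 1.07
```

View pics/k1.png

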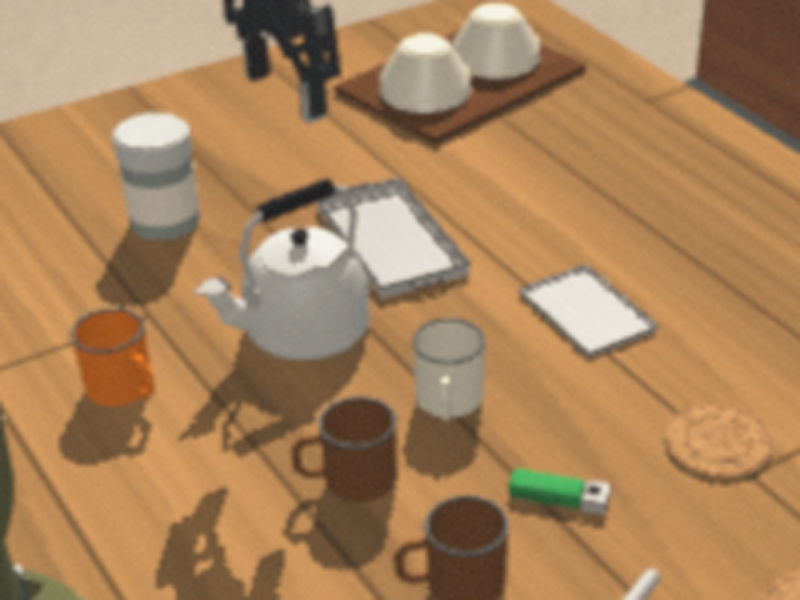

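The open gripper is right over the kettle's grip bar at crop pixel (295,200), with one finger on each side of it. The chosen mug is the white one at (448,365). I go down next.

Request:
servo_tool:
  rows: "1 1 15 0 85; 0 0 15 0 85; 0 0 15 0 85; 0 0 15 0 85; 0 0 12 0 85; 0 0 10 0 85; 0 0 0 0 85; 0 0 0 0 0; 0 0 0 0 0; 0 0 0 0 0"
  newtons: 60

```text
clock: 4.45
position: [0.4247, 0.2453, 0.1266]
tcp_rot: [3.141, 0.001, -3.071]
ft_force: [0.3, -1.3, 0.0]
gripper_width: 0.371
finger_force: 0.0
```

Request:
servo_tool:
  rows: "0 0 0 0 0; 0 0 0 0 0; 0 0 0 0 0; 0 0 -4 0 0; 0 0 -8 0 0; 0 0 -10 0 0; 0 0 -10 0 0; 0 0 -10 0 0; 0 0 -10 0 0; 0 0 0 0 0"
  newtons: 80

```text
clock: 5.7
position: [0.425, 0.2455, 0.1792]
tcp_rot: [3.141, 0.002, -3.071]
ft_force: [-0.2, -0.2, -0.2]
gripper_width: 0.003
finger_force: 0.0
```

```bash
python3 go.py .5739 -.33 .22 .07;python3 - <<'E'
from h import *
p=bot.capture("side"); a=p["pixels"][80:260,140:380]; cv2.imwrite("pics/k2.png",cv2.resize(a,(800,600),interpolation=cv2.INTER_CUBIC))
E
```

```text
t 5.7 pos [0.425  0.2455 0.1792] rot [ 3.141e+00  2.000e-03 -3.071e+00] w 0.003 ff 0.0 F [-0.2 -0.2 -0.2]
turn 0.0 then tool mm [-108.3 -584.5  -41.2] or before turn [-108.2 -584.5  -41.2] q7 1.06
```

View pics/k2.png

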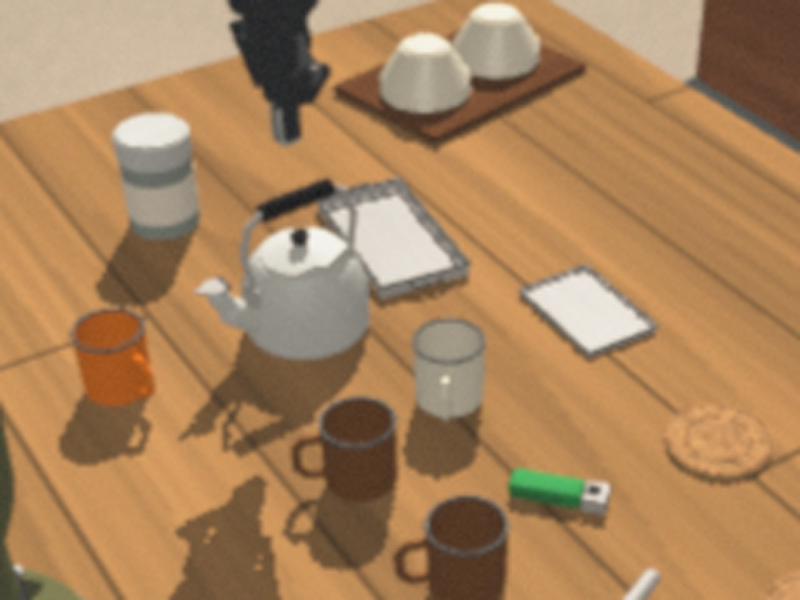

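Run:
```python
from h import *
p=bot.capture("side"); s=bot.read_state(); q=bot.capture("top"); print(proj(p,s["position"]),proj(q,s["position"]), proj(p,[.4253,.2438,.142]),proj(q,[.4253,.2438,.142]))
for pic in(p,q): print(proj(pic,[0,0,0]), proj(pic,[.4251,.2427,0]))
K,R,t=cam(p);K2,R2,t2=cam(q)
X=cv2.triangulatePoints(K@np.c_[R,t],K2@np.c_[R2,t2],np.array([[228.66],[139.62]]),np.array([[196.2],[206.84]])); print("bar",X[:3,0]/X[3])
a=q["pixels"][120:300,100:340]; cv2.imwrite("pics/k3.png",cv2.resize(a,(800,600),interpolation=cv2.INTER_CUBIC))
```

```text
[[226.96934536 129.86624009]] [[193.87584712 204.83300028]] [[228.47398523 140.4255632 ]] [[196.58165568 206.82982709]]
[[126.13997588 285.76490176]] [[232.25800315 178.36734454]]
[[275.57804769 352.86252551]] [[204.72087768 214.93093221]]
bar [0.42548089 0.24424357 0.14432981]
```

View pics/k3.png

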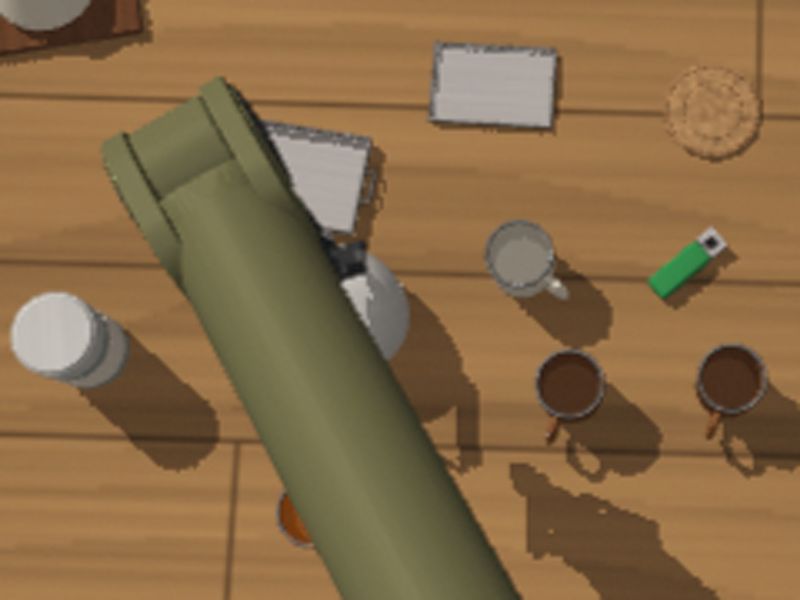

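Run:
```python
from h import *
p=bot.capture("side"); q=bot.capture("top"); s=bot.read_state(); P=s["position"]
a=p["pixels"][60:160,180:280]; b=q["pixels"][150:250,170:270]
a,b=[cv2.resize(i,(400,400),interpolation=cv2.INTER_CUBIC).copy() for i in(a,b)]
def mk(img,pic,X,o,c):
    u=(proj(pic,X)[0]-o+.5)*4; cv2.circle(img,tuple(np.round(u).astype(int).tolist()),2,c,-1)
for img,pic,o in((a,p,(180,60)),(b,q,(170,150))):
    mk(img,pic,P,o,(0,0,255))
    for sx in(-.038,.038):
        for sy in(-.0425,.0425): mk(img,pic,P+[sx,sy,.073],o,(255,0,255))
    mk(img,pic,P+[0,0,.073],o,(255,255,0)); mk(img,pic,[.4253,.2438,.142],o,(0,255,0))
cv2.imwrite("pics/o.png",np.hstack([a,b]))
```

```text
(no output)
```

View pics/o.png

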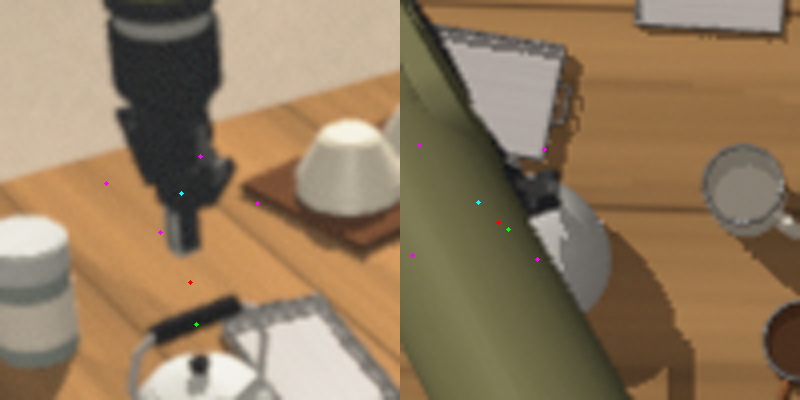

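The fingers shut on nothing. In the side view the real tip is at (226,123), but the reported TCP projects to (227,130), so the reported pose or the hand's height doesn't match the picture. I open the gripper where both cameras can see a finger and measure the offset.

Request:
servo_tool:
  rows: "0 0 -4 0 85; 0 0 -4 0 85; 0 0 -4 0 85; 0 0 -4 0 85; 0 0 -4 0 85; 0 0 0 0 85; 0 0 0 0 85; 0 0 0 0 85; 0 0 0 0 85; 0 0 0 0 85"

```text
clock: 7.2
position: [0.4244, 0.2451, 0.1981]
tcp_rot: [-3.141, -0.0, -3.071]
ft_force: [0.5, 0.4, 0.0]
gripper_width: 0.994
finger_force: 0.0
```

```bash
cat > ov.py <<'E'
from h import *
from scipy.spatial.transform import Rotation as Ro
import sys
p=bot.capture("side"); q=bot.capture("top"); s=bot.read_state(); P=s["position"]; r=Ro.from_euler("xyz",s["tcp_rot"])
print(P,s["gripper_width"])
H=.0425*s["gripper_width"]; b=.013*s["gripper_width"]
out=[]
for pic in(p,q):
    pts=[proj(pic,P+r.apply(np.array(v)))[0] for v in([0,0,0],[0,H,-b],[0,-H,-b],[0,H+.014,-b],[0,-H-.014,-b])]
    c=np.round(np.mean(pts[:3],0)).astype(int); o=c-45; o=np.clip(o,0,[470,330])
    im=cv2.resize(pic["pixels"][o[1]:o[1]+90,o[0]:o[0]+90],(400,400),interpolation=cv2.INTER_CUBIC).copy(); k=400/90
    for i,u in enumerate(pts): cv2.circle(im,tuple(np.round((u-o+.5)*k).astype(int).tolist()),2,[(0,0,255),(255,0,255),(255,255,0),(0,255,0),(0,255,255)][i],-1)
    print(o,np.round(pts,1).tolist()); out.append(im)
cv2.imwrite(sys.argv[1],np.hstack(out))
E
python3 ov.py pics/o2.png
```

```text
[0.42438036 0.24513072 0.19806769] 0.9950941020939114
[181  76] [[226.4, 123.9], [218.5, 114.3], [233.8, 125.9], [216.0, 112.4], [236.5, 127.9]]
[147 158] [[192.6, 203.5], [176.6, 203.2], [206.8, 202.0], [171.5, 203.4], [211.8, 201.8]]
```

View pics/o2.png

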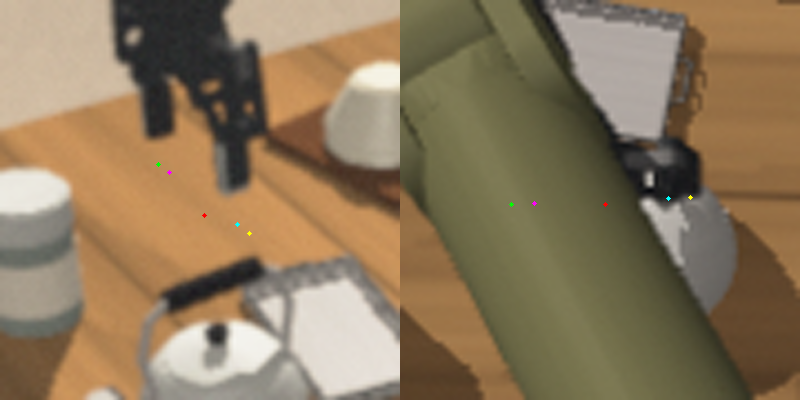

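In both views the hand sits about 8 px above where the reported pose puts it. A light touch on free table near (0.56, 0.0) will give the true height, and from that the true xy.

```bash
python3 go.py .56 0 .1
```

```text
t 7.3 pos [0.4244 0.2451 0.1981] rot [-3.142 -0.    -3.071] w 0.995 ff 0.0 F [-0.  -0.2 -1. ]
turn 0 then tool mm [-118.1 -254.    98.1] or before turn [-118.1 -254.    98.1] q7 1.06
```

Request:
servo_tool:
  rows: "-23 -51 0 0 0; -23 -51 0 0 0; -24 -51 0 0 0; -24 -51 0 0 0; -24 -50 0 0 0; 0 0 25 0 0; 0 0 25 0 0; 0 0 25 0 0; 0 0 25 0 0; 0 0 0 0 0"
  newtons: 40

```text
clock: 8.55
position: [0.5582, -0.0, 0.0962]
tcp_rot: [-3.141, -0.004, -3.071]
ft_force: [0.1, 0.5, -0.0]
gripper_width: 0.002
finger_force: 0.0
```

```bash
python3 ov.py pics/o3.png; python3 -c "
from h import *
print(bot.read_state()['qpos'])"
```

```text
[5.60347238e-01 1.68100700e-05 9.87543213e-02] 0.001862272603415795
[267 133] [[312.1, 177.8], [312.1, 177.8], [312.1, 177.9], [308.9, 175.5], [315.3, 180.2]]
[236 124] [[280.7, 168.5], [280.7, 168.5], [280.7, 168.5], [276.1, 168.7], [285.3, 168.4]]
[-0.37673188  0.21650131  0.37139906  1.82478243 -0.08686573  1.11559844
  1.66596788]
```

View pics/o3.png

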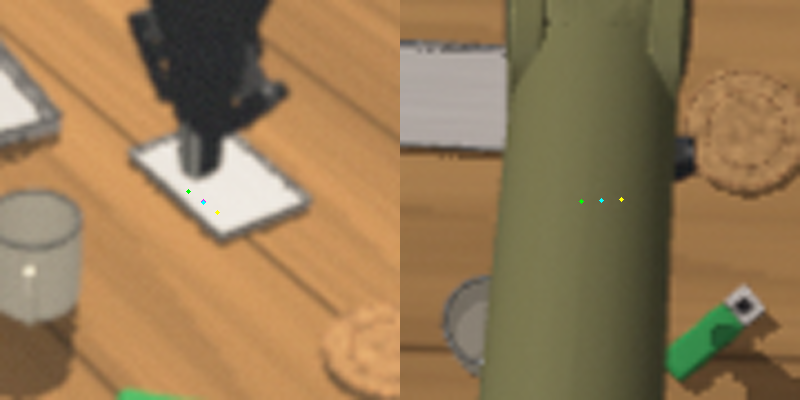

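Request:
servo_tool:
  rows: "0 0 23 0 0; 0 0 23 0 0; 0 0 20 0 0; 0 0 10 0 0; 0 0 4 0 0; 0 0 4 0 0; 0 0 4 0 0; 0 0 4 0 0; 0 0 0 0 0; 0 0 0 0 0"

```text
clock: 9.9
position: [0.56, 0.0, 0.0062]
tcp_rot: [3.142, 0.0, -3.071]
ft_force: [-0.4, -0.7, 0.3]
gripper_width: 0.003
finger_force: 0.0
```

Request:
servo_tool:
  rows: "0 0 1 0 0; 0 0 1 0 0; 0 0 1 0 0; 0 0 1 0 0; 0 0 1 0 0; 0 0 1 0 0; 0 0 1 0 0; 0 0 0 0 0; 0 0 0 0 0; 0 0 0 0 0"

```text
clock: 11.15
position: [0.56, 0.0, -0.0008]
tcp_rot: [3.142, 0.0, -3.071]
ft_force: [0.1, 0.0, 0.5]
gripper_width: -0.0
finger_force: 0.0
```

```bash
python3 ov.py pics/o4.png; python3 go.py .56 0 .1
```

```text
[ 5.60033688e-01  7.71988926e-05 -8.17110393e-04] -0.0013925486832398054
[266 159] [[310.6, 204.5], [310.6, 204.5], [310.6, 204.5], [307.6, 202.1], [313.6, 206.9]]
[236 132] [[280.7, 176.6], [280.7, 176.6], [280.7, 176.6], [276.5, 176.8], [284.9, 176.4]]
t 11.25 pos [ 5.6e-01  1.0e-04 -8.0e-04] rot [ 3.142  0.    -3.071] w -0.001 ff 0.0 F [-0.3 -0.   0. ]
turn 0 then tool mm [ 0.000e+00 -1.000e-01 -1.008e+02] or before turn [ 0.000e+00 -1.000e-01 -1.008e+02] q7 1.71
```

View pics/o4.png

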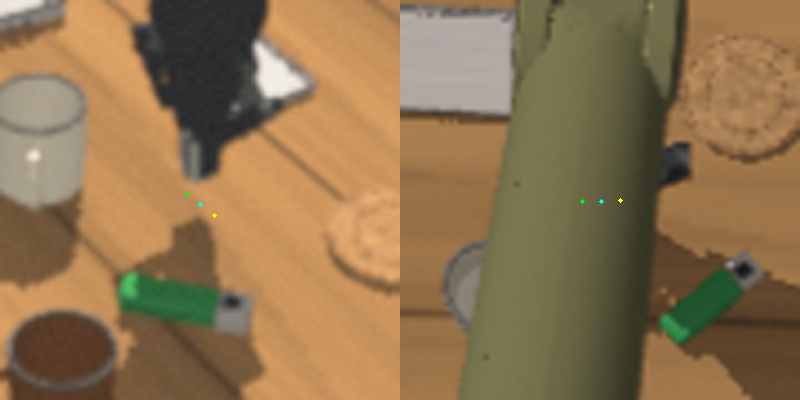

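There is no contact even at a reported z of -0.8 mm, so the height reading is biased. I keep going down gently until the fingers touch.

Request:
servo_tool:
  rows: "0 0 2 0 0; 0 0 2 0 0; 0 0 2 0 0; 0 0 2 0 0; 0 0 2 0 0; 0 0 1 0 0; 0 0 1 0 0; 0 0 1 0 0; 0 0 0 0 0; 0 0 0 0 0"

```text
clock: 12.5
position: [0.56, 0.0001, -0.0138]
tcp_rot: [3.142, 0.0, -3.071]
ft_force: [0.3, 0.1, 0.4]
gripper_width: -0.002
finger_force: 0.0
```

Request:
servo_tool:
  rows: "0 0 1 0 0; 0 0 1 0 0; 0 0 1 0 0; 0 0 1 0 0; 0 0 0 0 0; 0 0 0 0 0; 0 0 0 0 0; 0 0 0 0 0; 0 0 0 0 0; 0 0 0 0 0"

```text
clock: 13.75
position: [0.56, 0.0001, -0.0178]
tcp_rot: [3.142, 0.0, -3.071]
ft_force: [0.5, -1.0, -0.4]
gripper_width: 0.003
finger_force: 0.0
```

Request:
servo_tool:
  rows: "0 0 1 0 0; 0 0 1 0 0; 0 0 0 0 0; 0 0 0 0 0; 0 0 1 0 0; 0 0 1 0 0; 0 0 0 0 0; 0 0 0 0 0; 0 0 0 0 0; 0 0 0 0 0"

```text
clock: 15.0
position: [0.56, 0.0001, -0.0218]
tcp_rot: [3.142, 0.0, -3.071]
ft_force: [0.5, 0.5, 0.6]
gripper_width: 0.001
finger_force: 0.0
```

Run:
```python
from h import *
p=bot.capture("side"); s=bot.read_state(); print(s["position"],s["ft_force"],proj(p,[.56,0,0]))
cv2.imwrite("pics/o5.png",cv2.resize(p["pixels"][165:240,260:360],(800,600),interpolation=cv2.INTER_CUBIC))
```

```text
[ 5.59980320e-01  5.34634846e-05 -2.18344510e-02] [0.44745659 0.1065589  0.02104321] [[310.58504699 204.27089726]]
```

View pics/o5.png

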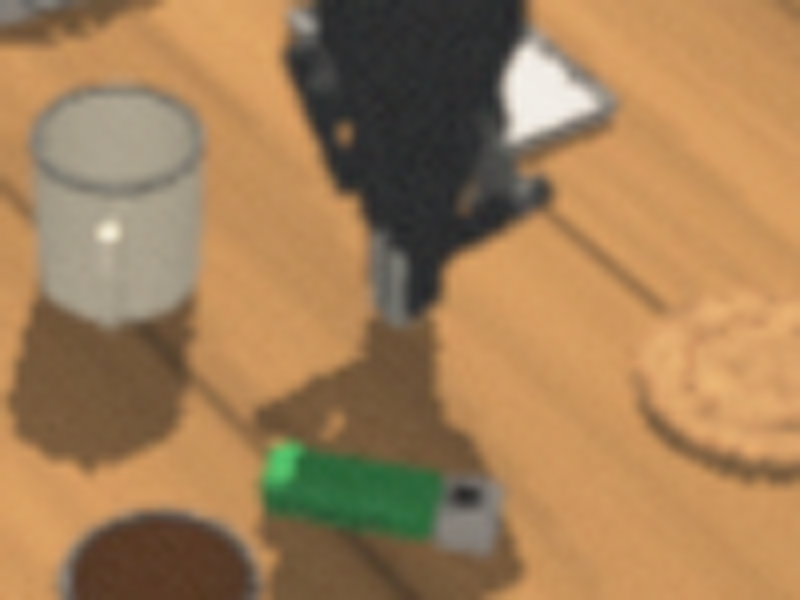

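The fingertip at (309.7,204) now meets its shadow and agrees with the projection of (0.56, 0, 0). The bias is therefore only in z, about +22 mm. Two more small steps should find contact.

Request:
servo_tool:
  rows: "0 0 1 0 0; 0 0 0 0 0; 0 0 0 0 0; 0 0 1 0 0; 0 0 0 0 0; 0 0 0 0 0; 0 0 0 0 0; 0 0 0 0 0; 0 0 0 0 0; 0 0 0 0 0"

```text
clock: 16.3
position: [0.5601, 0.0001, -0.0231]
tcp_rot: [3.141, 0.0, -3.071]
ft_force: [-2.7, -0.4, 5.7]
gripper_width: 0.002
finger_force: 3.0
```

Contact comes at a reported z of -0.0225, so true z = reported z + 0.0225. I lift and return to the kettle with that correction.

Request:
servo_tool:
  rows: "0 0 -30 0 0; 0 0 -50 0 0; 0 0 -60 0 0; 0 0 -60 0 85; 23 51 0 0 85; 23 51 0 0 85; 24 51 0 0 85; 24 51 0 0 85; 24 50 0 0 85; 0 0 0 0 85"
  newtons: 80

```text
clock: 17.55
position: [0.4215, 0.2497, 0.1761]
tcp_rot: [3.14, -0.001, -3.062]
ft_force: [0.0, -1.0, 0.7]
gripper_width: 0.998
finger_force: 0.0
```

```bash
python3 go.py .4253 .2438 .102 .07
```

```text
t 17.55 pos [0.4215 0.2497 0.1761] rot [ 3.140e+00 -1.000e-03 -3.062e+00] w 0.998 ff 0.0 F [ 0.  -1.   0.7]
turn 0.009 then tool mm [-3.4 -6.3 74.1] or before turn [-3.4 -6.3 74.1] q7 1.06
```

Request:
servo_tool:
  rows: "-1 -1 0 0 85; 0 0 14 0 85; 0 0 15 0 85; 0 0 15 0 85; 0 0 12 0 85; 0 0 10 0 85; 0 0 8 0 85; 0 0 0 0 85; 0 0 0 0 0; 0 0 0 0 0"

```text
clock: 18.8
position: [0.4258, 0.2445, 0.1027]
tcp_rot: [3.141, 0.001, -3.071]
ft_force: [-0.2, -0.8, 0.1]
gripper_width: 0.598
finger_force: 0.0
```

Request:
servo_tool:
  rows: "0 0 0 0 0; 0 0 0 0 0; 0 0 0 0 0; 0 0 0 0 0; 0 0 0 0 0; 0 0 -1 0 0; 0 0 -2 0 0; 0 0 -3 0 0; 0 0 -4 0 0; 0 0 0 0 0"

```text
clock: 20.05
position: [0.4258, 0.2443, 0.1125]
tcp_rot: [3.141, 0.001, -3.071]
ft_force: [-0.1, 0.1, -4.6]
gripper_width: 0.181
finger_force: 78.0
```

Request:
servo_tool:
  rows: "0 0 -8 0 0; 0 0 -12 0 0; 0 0 -12 0 0; 0 0 -12 0 0; 0 0 -12 0 0; 0 0 -12 0 0; 0 0 -10 0 0; 0 0 -6 0 0; 0 0 -3 0 0; 0 0 0 0 0"

```text
clock: 21.3
position: [0.4255, 0.2442, 0.1991]
tcp_rot: [-3.142, -0.0, -3.071]
ft_force: [0.1, 0.7, -4.1]
gripper_width: 0.183
finger_force: 78.1
```

```bash
python3 go.py .574 -.33 .2 .07
```

```text
t 21.3 pos [0.4255 0.2442 0.1991] rot [-3.142 -0.    -3.071] w 0.183 ff 78.1 F [ 0.1  0.7 -4.1]
turn 0.0 then tool mm [-108.  -583.2   -0.9] or before turn [-107.9 -583.2   -0.9] q7 1.06
```

Request:
servo_tool:
  rows: "-1.5 -8 0 0 0; -3 -16 0 0 0; -4.5 -24 0 0 0; -6 -32 0 0 0; -6.5 -36 0 0 0; -6.5 -36 0 0 0; -6.5 -36 0 0 0; -6.5 -36 0 0 0; -6.5 -36 0 0 0; -6.5 -36 0 0 0"

```text
clock: 22.55
position: [0.4998, -0.05, 0.1991]
tcp_rot: [-3.141, 0.0, -3.073]
ft_force: [-0.2, 0.8, -4.1]
gripper_width: 0.186
finger_force: 78.3
```

Request:
servo_tool:
  rows: "-7 -36 0 0 0; -7 -36 0 0 0; -7 -36 0 0 0; -7 -36 0 0 0; -6.5 -36 0 0 0; -6.5 -36 0 0 0; -6 -32 0 0 0; -4 -22 0 0 0; -2 -12 0 0 0; -1 -5 0 0 0"

```text
clock: 23.8
position: [0.5735, -0.3306, 0.1989]
tcp_rot: [3.141, -0.001, -3.072]
ft_force: [-0.1, -0.3, -4.3]
gripper_width: 0.181
finger_force: 78.3
```

```bash
python3 go.py .574 -.33 .116 .07
```

```text
t 23.8 pos [ 0.5735 -0.3306  0.1989] rot [ 3.141e+00 -1.000e-03 -3.072e+00] w 0.181 ff 78.3 F [-0.1 -0.3 -4.3]
turn -0.001 then tool mm [-0.6  0.6 82.9] or before turn [-0.6  0.6 82.9] q7 2.3
```

Request:
servo_tool:
  rows: "-0.5 0.5 5 0 0; 0 0 12 0 0; 0 0 14 0 0; 0 0 14 0 0; 0 0 14 0 0; 0 0 11 0 0; 0 0 7 0 0; 0 0 4 0 0; 0 0 1 0 0; 0 0 0 0 0"

```text
clock: 25.05
position: [0.5748, -0.3294, 0.1175]
tcp_rot: [-3.141, 0.001, -3.071]
ft_force: [0.7, -0.0, -3.9]
gripper_width: 0.183
finger_force: 78.4
```

Request:
servo_tool:
  rows: "0 0 0.5 0 0; 0 0 0.5 0 0; 0 0 0.5 0 0; 0 0 0.5 0 0; 0 0 0.5 0 0; 0 0 0.5 0 0; 0 0 0.5 0 0; 0 0 0.5 0 0; 0 0 0 0 0; 0 0 0 0 0"

```text
clock: 26.3
position: [0.5746, -0.3293, 0.1131]
tcp_rot: [3.142, 0.0, -3.071]
ft_force: [0.1, -0.8, -4.1]
gripper_width: 0.18
finger_force: 78.4
```

Request:
servo_tool:
  rows: "0 0 0.5 0 0; 0 0 0 0 0; 0 0 0.5 0 0; 0 0 0 0 0; 0 0 0.5 0 0; 0 0 0 0 0; 0 0 0 0 0; 0 0 0 0 0; 0 0 0 0 0; 0 0 0 0 0"

```text
clock: 27.55
position: [0.5749, -0.3293, 0.1127]
tcp_rot: [3.142, 0.001, -3.071]
ft_force: [-2.6, 1.8, 5.0]
gripper_width: 0.179
finger_force: 79.1
```

Request:
servo_tool:
  rows: "0 0 -0.3 0 14; 0 0 0 0 20; 0 0 0 0 40; 0 0 0 0 60; 0 0 0 0 85; 0 0 0 0 85; 0 0 -8 0 85; 0 0 -20 0 85; 0 0 -30 0 85; 0 0 -40 0 85"

```text
clock: 28.8
position: [0.5744, -0.3292, 0.2119]
tcp_rot: [-3.142, 0.0, -3.072]
ft_force: [0.1, 0.5, 1.2]
gripper_width: 0.997
finger_force: 0.0
```

```bash
cat > m2.py <<'E'
from fit import *
import sys
p,s=bot.capture("top"),bot.capture("side")
A={"kettle":(.574,-.33,.07),"mug":(.4823,.0796,2.506),"lighter":(.487,-.084,-.88),"scoop":(.4115,-.25,-2.74)}
for n in sys.argv[1:]:
    q0=A[n]; vs=[]
    for pic in(p,s):
        c=proj(pic,[q0[0],q0[1],.03])[0]
        for r in bot.regions_of(pic,n):
            ys,xs=np.nonzero(r["region"]); 
            if np.hypot(xs.mean()-c[0],ys.mean()-c[1])<14: vs.append((pic,r["region"]));break
    for v in [vs]+[[x] for x in vs]:
        q,i=fit(n,v,[list(q0)]); print(n,len(v),q.round(4),"iou",round(i,3))
b,g,r=[p["pixels"][...,i].astype(int) for i in range(3)]
for nm,pic in(("top",p),("side",s)):
    b,g,r=[pic["pixels"][...,i].astype(int) for i in range(3)]
    m=(g>r+25)&(g>b+15); ys,xs=np.nonzero(m); print(nm,"green",len(xs),xs.mean(),ys.mean(), cv2.minAreaRect(np.c_[xs,ys].astype(np.float32)))
E
python3 m2.py mug kettle lighter scoop; python3 go.py .4823 .0796 .15 2.506
```

```text
mug 2 [0.4827 0.0784 2.4697] iou 0.895
mug 1 [0.4824 0.0788 2.489 ] iou 0.921
mug 1 [0.486  0.0832 2.4334] iou 0.878
kettle 1 [ 0.5836 -0.3232  0.0763] iou 0.892
kettle 1 [ 0.5836 -0.3232  0.0763] iou 0.892
lighter 2 [ 0.4874 -0.0828 -0.807 ] iou 0.797
lighter 1 [ 0.486  -0.0824 -0.7877] iou 0.81
lighter 1 [ 0.4909 -0.0811 -0.8713] iou 0.81
scoop 1 [ 0.4164 -0.2454 -2.7523] iou 0.895
scoop 1 [ 0.4164 -0.2454 -2.7523] iou 0.895
top green 148 303.4054054054054 200.42567567567568 ((303.3000183105469, 200.6000213623047), (7.809496879577637, 19.198345184326172), 49.39870071411133)
side green 182 303.5659340659341 225.80769230769232 ((303.3513488769531, 225.89190673828125), (21.700664520263672, 8.548747062683105), 9.462322235107422)
t 29.3 pos [ 0.5742 -0.3289  0.209 ] rot [ 3.141e+00 -1.000e-03 -3.071e+00] w 0.994 ff 0.0 F [-0.7 -0.6 -0.8]
turn 0.706 then tool mm [316.3 274.2  59.4] or before turn [ 62.9 413.9  59.4] q7 2.29
```

Request:
servo_tool:
  rows: "0 0 0 0.177 85; 0 0 0 0.177 85; 0 0 0 0.177 85; 0 0 0 0.177 85; 0 0 0 0.177 85; 0 0 0 0.177 85; 0 0 0 0.177 85; 0 0 0 0.177 85; 0 0 0 0.177 85; 0 0 0 0.177 85"

```text
clock: 30.55
position: [0.5744, -0.329, 0.2093]
tcp_rot: [-3.141, -0.0, 1.436]
ft_force: [0.6, 0.1, 0.1]
gripper_width: 0.994
finger_force: 0.0
```

Request:
servo_tool:
  rows: "0 0 0 0.177 85; 0 0 0 0.177 85; 0 0 0 0.177 85; 0 0 0 0 85; 0 0 0 0 85; 0 0 0 0 85; 0 0 0 0 85; 0 0 0 0 85; 0 0 0 0 85; 0 0 0 0 85"

```text
clock: 31.8
position: [0.5746, -0.3293, 0.2099]
tcp_rot: [3.142, -0.0, 0.911]
ft_force: [-0.4, 0.2, -0.4]
gripper_width: 0.998
finger_force: 0.0
```

```bash
python3 go.py .4825 .079 .12 .91;  python3 m2.py mug kettle
```

```text
t 31.8 pos [ 0.5746 -0.3293  0.2099] rot [ 3.142 -0.     0.911] w 0.998 ff 0.0 F [-0.4  0.2 -0.4]
turn 0.001 then tool mm [ 265.8 -323.3   89.9] or before turn [ 266.1 -323.    89.9] q7 0.16
mug 2 [0.4829 0.0784 2.4866] iou 0.907
mug 1 [0.4819 0.0775 2.471 ] iou 0.935
mug 1 [0.4857 0.0836 2.5501] iou 0.948
kettle 2 [ 0.5771 -0.327   0.109 ] iou 0.572
kettle 1 [ 0.555  -0.3408 -0.0659] iou 0.311
kettle 1 [ 0.5836 -0.3238  0.0968] iou 0.899
top green 0 nan nan ((0.0, 0.0), (0.0, 0.0), 0.0)
side green 181 303.585635359116 225.8342541436464 ((303.3699951171875, 225.9099884033203), (21.637470245361328, 8.485281944274902), 8.130102157592773)m2.py:17: RuntimeWarning: Mean of empty slice.
  m=(g>r+25)&(g>b+15); ys,xs=np.nonzero(m); print(nm,"green",len(xs),xs.mean(),ys.mean(), cv2.minAreaRect(np.c_[xs,ys].astype(np.float32)))
  ret = ret.dtype.type(ret / rcount)
```

Request:
servo_tool:
  rows: "15 -19 0 0 85; 33 -40 0 0 85; 36 -43 0 0 85; 36 -43 0 0 85; 36 -43 0 0 85; 36 -43 0 0 85; 36 -43 0 0 85; 25 -30 20 0 85; 14 -18 30 0 85; 0 0 20 0 85"

```text
clock: 33.35
position: [0.4828, 0.0815, 0.1388]
tcp_rot: [-3.14, -0.0, 0.915]
ft_force: [-0.6, 0.5, -0.4]
gripper_width: 0.991
finger_force: 0.0
```

```bash
python3 go.py .4835 .080 -.0025 .915;python3 - <<'E'
from h import *
p=bot.capture("side"); cv2.imwrite("pics/m1.png",cv2.resize(p["pixels"][130:230,210:340],(780,600),interpolation=cv2.INTER_CUBIC))
E
```

```text
t 33.35 pos [0.4828 0.0815 0.1388] rot [-3.14  -0.     0.915] w 0.991 ff 0.0 F [-0.6  0.5 -0.4]
turn 0.0 then tool mm [ -0.8   1.7 141.3] or before turn [ -0.8   1.7 141.3] q7 -0.85
```

View pics/m1.png

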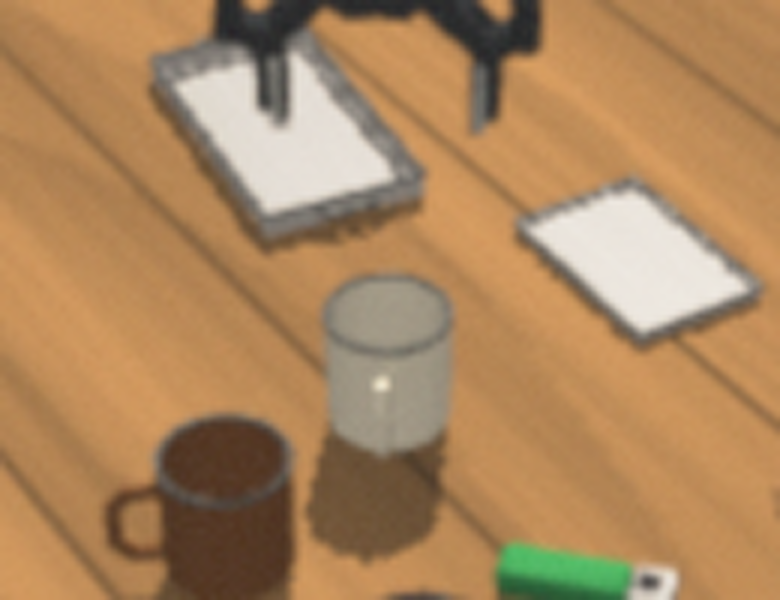

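The white mug at crop (388,360) is centred between the open fingers, whose tips are at (275,120) and (482,130), to within about 3 mm. I shift 3 mm and go down.

Request:
servo_tool:
  rows: "-1 3 15 0 85; 0 0 20 0 85; 0 0 22 0 85; 0 0 22 0 85; 0 0 20 0 85; 0 0 18 0 85; 0 0 14 0 85; 0 0 10 0 85; 0 0 0 0 85; 0 0 0 0 55"
  newtons: 30

```text
clock: 34.65
position: [0.4862, 0.0765, -0.0006]
tcp_rot: [3.141, -0.001, 0.911]
ft_force: [0.6, 0.5, -0.2]
gripper_width: 0.814
finger_force: 0.0
```

Request:
servo_tool:
  rows: "0 0 0 0 50; 0 0 0 0 50; 0 0 0 0 50; 0 0 0 0 50; 0 0 -2 0 50; 0 0 -4 0 50; 0 0 -6 0 50; 0 0 -8 0 50; 0 0 -8 0 50; 0 0 -8 0 50"

```text
clock: 35.9
position: [0.4858, 0.0765, 0.0356]
tcp_rot: [3.142, -0.0, 0.911]
ft_force: [0.5, -0.0, -0.8]
gripper_width: 0.724
finger_force: 32.9
```

```bash
python3 go.py .6459 -.1028 .09 .915
```

```text
t 35.9 pos [0.4858 0.0765 0.0356] rot [ 3.142 -0.     0.911] w 0.724 ff 32.9 F [ 0.5 -0.  -0.8]
turn -0.004 then tool mm [-44.5 236.2 -54.4] or before turn [-43.5 236.4 -54.4] q7 -0.64
```

Request:
servo_tool:
  rows: "-1 6 -8 0 50; -3 14 -8 0 50; -4 24 -4 0 50; -6 32 0 0 50; -6 33 0 0 50; -6 33 0 0 50; -6 32 0 0 50; -5 28 0 0 50; -4 20 0 0 50; -2 10 0 0 50"

```text
clock: 37.15
position: [0.6432, -0.1022, 0.0549]
tcp_rot: [3.141, 0.001, 0.909]
ft_force: [0.6, 0.2, -1.3]
gripper_width: 0.721
finger_force: 33.1
```

```bash
python3 go.py .6459 -.1028 .007 .915
```

```text
t 37.15 pos [ 0.6432 -0.1022  0.0549] rot [3.141e+00 1.000e-03 9.090e-01] w 0.721 ff 33.1 F [ 0.6  0.2 -1.3]
turn -0.006 then tool mm [ 1.2  2.5 47.9] or before turn [ 1.2  2.5 47.9] q7 -0.18
```

Request:
servo_tool:
  rows: "0 3 6 0 50; 0 0 8 0 50; 0 0 9 0 50; 0 0 9 0 50; 0 0 7 0 50; 0 0 4 0 50; 0 0 2 0 50; 0 0 1 0 50; 0 0 0.5 0 50; 0 0 0 0 50"

```text
clock: 38.4
position: [0.6451, -0.1016, 0.0086]
tcp_rot: [3.141, -0.0, 0.911]
ft_force: [0.4, -0.1, -1.0]
gripper_width: 0.722
finger_force: 33.1
```

Request:
servo_tool:
  rows: "0 0 0.5 0 50; 0 0 0 0 50; 0 0 0.5 0 50; 0 0 0 0 50; 0 0 0.5 0 50; 0 0 0 0 50; 0 0 0.5 0 50; 0 0 0 0 50; 0 0 0 0 50; 0 0 0 0 50"

```text
clock: 39.65
position: [0.645, -0.1015, 0.0065]
tcp_rot: [3.142, -0.0, 0.911]
ft_force: [-0.7, 0.2, -0.4]
gripper_width: 0.723
finger_force: 33.1
```

Request:
servo_tool:
  rows: "0 0 0.5 0 50; 0 0 0 0 50; 0 0 0.5 0 50; 0 0 0 0 50; 0 0 0.5 0 50; 0 0 0 0 50; 0 0 0 0 50; 0 0 0 0 50; 0 0 0 0 50; 0 0 0 0 50"

```text
clock: 40.9
position: [0.645, -0.1015, 0.0057]
tcp_rot: [-3.141, -0.001, 0.911]
ft_force: [-2.5, 0.8, 5.4]
gripper_width: 0.723
finger_force: 33.6
```

Request:
servo_tool:
  rows: "0 0 0 0 65; 0 0 0 0 75; 0 0 0 0 85; 0 0 0 0 85; 0 0 -10 0 85; 0 0 -25 0 85; 0 0 -35 0 85; 0 0 -40 0 85; 0 0 -25 0 85; 0 0 0 0 85"

```text
clock: 42.15
position: [0.6465, -0.1023, 0.1429]
tcp_rot: [3.138, -0.003, 0.911]
ft_force: [-0.1, 0.1, -0.1]
gripper_width: 0.997
finger_force: 0.0
```

```bash
cat > m3.py <<'E'
from fit import *
p,s=bot.capture("top"),bot.capture("side")
A={"kettle":(.574,-.33,.07),"mug":(.645,-.102,2.48),"scoop":(.4115,-.25,-2.74)}
for n,q0 in A.items():
    for nm,pic in(("top",p),("side",s)):
        for r in bot.regions_of(pic,n):
            ys,xs=np.nonzero(r["region"]); c=proj(pic,[q0[0],q0[1],.03])[0]
            if np.hypot(xs.mean()-c[0],ys.mean()-c[1])<16:
                q,i=fit(n,[(pic,r["region"])],[list(q0)]); print(n,nm,q.round(4),"iou",round(i,3)); break
E
python3 m3.py; python3 go.py .436 -.24 .12 -2.745
```

```text
kettle top [ 0.5726 -0.3308  0.0955] iou 0.885
kettle side [ 0.5839 -0.3238  0.0551] iou 0.895
mug top [ 0.6164 -0.1143  3.8869] iou 0.256
mug side [ 0.6537 -0.0927  2.0861] iou 0.934
scoop top [ 0.4132 -0.2486 -2.7137] iou 0.889
scoop side [ 0.415  -0.2462 -2.7295] iou 0.893
t 42.55 pos [ 0.6445 -0.1015  0.139 ] rot [-3.141e+00  1.000e-03  9.110e-01] w 0.996 ff 0.0 F [ 0.5  0.5 -0.3]
turn 0.514 then tool mm [-245.8   47.2   19.3] or before turn [-237.2  -79.7   19.3] q7 -0.22
```

Request:
servo_tool:
  rows: "0 0 0 0.165 85; 0 0 0 0.165 85; 0 0 0 0.164 85; 0 0 0 0 60; 0 0 0 0 60; 0 0 0 0 60; 0 0 0 0 60; 0 0 0 0 60; 0 0 0 0 60; 0 0 0 0 60"

```text
clock: 43.8
position: [0.645, -0.1016, 0.1399]
tcp_rot: [3.142, -0.0, 0.417]
ft_force: [0.2, 0.4, 0.6]
gripper_width: 0.705
finger_force: 0.0
```

```bash
python3 go.py .4378 -.237 .06 .417
```

```text
t 43.8 pos [ 0.645  -0.1016  0.1399] rot [ 3.142 -0.     0.417] w 0.705 ff 0.0 F [0.2 0.4 0.6]
turn -0.0 then tool mm [-244.2   39.9   79.9] or before turn [-244.2   39.9   79.9] q7 -0.67
```

Request:
servo_tool:
  rows: "-15 2 0 0 60; -34 6 0 0 60; -40 7 0 0 60; -40 7 0 0 60; -40 7 0 0 60; -38 6 0 0 60; -25 4 20 0 60; -12 1 30 0 60; 0 0 30 0 60; 0 0 0 0 60"

```text
clock: 45.05
position: [0.4351, -0.2367, 0.0582]
tcp_rot: [-3.139, 0.004, 0.415]
ft_force: [0.5, -0.0, -0.2]
gripper_width: 0.701
finger_force: 0.0
```

```bash
python3 go.py .4378 -.237 -.0075 .417;python3 - <<'E'
from h import *
p=bot.capture("side"); cv2.imwrite("pics/s1.png",cv2.resize(p["pixels"][200:320,270:430],(800,600),interpolation=cv2.INTER_CUBIC))
E
```

```text
t 45.05 pos [ 0.4351 -0.2367  0.0582] rot [-3.139  0.004  0.415] w 0.701 ff 0.0 F [ 0.5 -0.  -0.2]
turn -0.002 then tool mm [ 2.6  1.6 65.7] or before turn [ 2.6  1.6 65.7] q7 -0.47
```

View pics/s1.png

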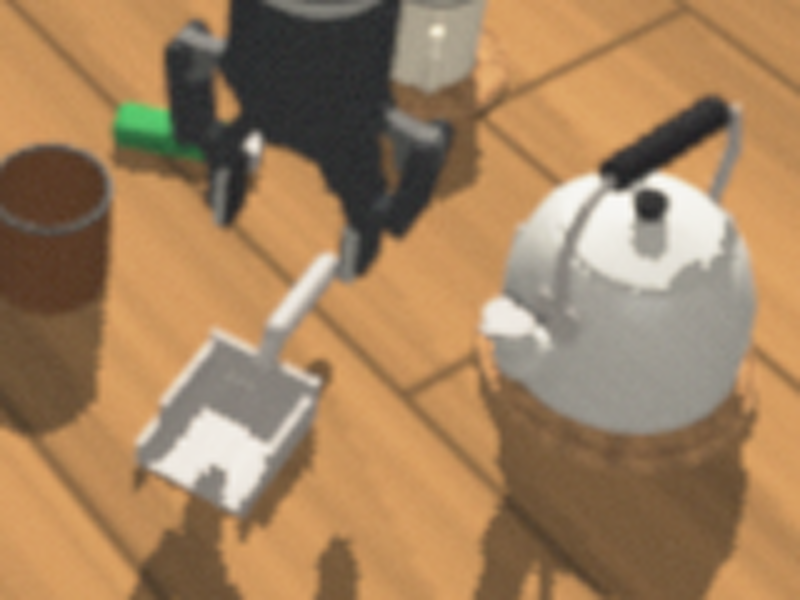

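The scoop's handle, from crop (270,345) to (330,260), lies between the fingers, so the grasp at (284,325) lines up. The kettle stands upright on the trivet and the mug is on the coaster.

Request:
servo_tool:
  rows: "1.5 1 10 0 60; 0 0 14 0 60; 0 0 14 0 60; 0 0 12 0 60; 0 0 10 0 60; 0 0 5 0 60; 0 0 1 0 60; 0 0 0 0 60; 0 0 0 0 0; 0 0 0 0 0"
  newtons: 50

```text
clock: 46.35
position: [0.4401, -0.2372, -0.0058]
tcp_rot: [3.141, -0.001, 0.417]
ft_force: [-0.4, -0.7, -0.6]
gripper_width: 0.28
finger_force: 0.0
```

Request:
servo_tool:
  rows: "0 0 0 0 0; 0 0 0 0 0; 0 0 0 0 0; 0 0 0 0 0; 0 0 -2 0 0; 0 0 -5 0 0; 0 0 -8 0 0; 0 0 -10 0 0; 0 0 -12 0 0; 0 0 -12 0 0"

```text
clock: 47.6
position: [0.44, -0.2373, 0.0439]
tcp_rot: [3.141, -0.0, 0.417]
ft_force: [0.0, -0.2, -1.1]
gripper_width: 0.135
finger_force: 48.6
```

Request:
servo_tool:
  rows: "0 0 -12 0 0; 0 0 -14 0 0; 0 0 -14 0 0; 0 0 -12 -0.09 0; 0 0 -6 -0.17 0; 0 0 0 -0.17 0; 0 0 0 -0.17 0; 0 0 0 -0.17 0; 0 0 0 -0.17 0; 0 0 0 -0.085 0"

```text
clock: 48.85
position: [0.4398, -0.2374, 0.1016]
tcp_rot: [3.141, -0.0, 1.445]
ft_force: [-0.7, -0.1, -0.6]
gripper_width: 0.132
finger_force: 48.6
```

```bash
python3 go.py .572 .355 .1 1.4375
```

```text
t 48.85 pos [ 0.4398 -0.2374  0.1016] rot [ 3.141 -0.     1.445] w 0.132 ff 48.6 F [-0.7 -0.1 -0.6]
turn 0.008 then tool mm [604.7  52.3   1.7] or before turn [604.3  56.8   1.7] q7 0.43
```

Request:
servo_tool:
  rows: "10 1 0 0 0; 20 2 0 0 0; 30 2.5 0 0 0; 36 3 0 0 0; 36 3.5 0 0 0; 36 3.5 0 0 0; 36 3.5 0 0 0; 36 3.5 0 0 0; 36 3.5 0 0 0; 36 3 0 0 0"

```text
clock: 50.1
position: [0.5087, 0.0705, 0.1014]
tcp_rot: [3.141, -0.0, 1.441]
ft_force: [-0.5, 0.6, -1.8]
gripper_width: 0.129
finger_force: 48.7
```

Request:
servo_tool:
  rows: "36 3 0 0 0; 36 3 0 0 0; 36 3 0 0 0; 36 3 0 0 0; 36 3 0 0 0; 36 3 0 0 0; 34 3 0 0 0; 24 2 0 0 0; 14 1 0 0 0; 4 1 0 0 0"

```text
clock: 51.35
position: [0.5705, 0.3558, 0.1009]
tcp_rot: [-3.141, 0.0, 1.442]
ft_force: [0.1, 0.1, -0.5]
gripper_width: 0.128
finger_force: 48.7
```

```bash
python3 go.py .572 .355 .0 1.4375
cat > m4.py <<'E'
from fit import *
p,s=bot.capture("top"),bot.capture("side"); P=bot.read_state()["position"]
for nm,pic in(("side",s),("top",p)):
    for r in bot.regions_of(pic,"scoop")[:1]:
        q0=[.568,.327,-1.70]
        zz=P[2]+.006 
        import fit as F; o=F.sil; F.sil=lambda a,b,q,S=4:o(a,b,[*q[:3],zz],S)
        q,i=F.fit("scoop",[(pic,r["region"])],[q0]); F.sil=o; print(nm,"scoop",q.round(4),i,zz,r["conf"])
E
python3 m4.py
```

```text
t 51.35 pos [0.5705 0.3558 0.1009] rot [-3.141  0.     1.442] w 0.128 ff 48.7 F [ 0.1  0.1 -0.5]
turn 0.005 then tool mm [ -0.5   1.6 100.9] or before turn [ -0.5   1.6 100.9] q7 -0.52
side scoop [ 0.5688  0.3303 -1.7122] 0.805092531828324 0.10701142730422264 0.93
top scoop [ 0.5649  0.3298 -1.6856] 0.7574995341904229 0.10701142730422264 0.58
```

Request:
servo_tool:
  rows: "-1 1 8 0 0; 0 0 15 0 0; 0 0 18 0 0; 0 0 18 0 0; 0 0 16 0 0; 0 0 12 0 0; 0 0 8 0 0; 0 0 4 0 0; 0 0 2 0 0; 0 0 0 0 0"

```text
clock: 52.8
position: [0.5722, 0.3538, 0.0003]
tcp_rot: [3.141, -0.001, 1.442]
ft_force: [-0.8, -0.9, -1.0]
gripper_width: 0.13
finger_force: 48.7
```

Request:
servo_tool:
  rows: "0 0 1 0 0; 0 0 0 0 0; 0 0 1 0 0; 0 0 0 0 0; 0 0 0.5 0 0; 0 0 0 0 0; 0 0 0.5 0 0; 0 0 0 0 0; 0 0 0 0 0; 0 0 0 0 0"

```text
clock: 54.05
position: [0.5719, 0.3537, -0.003]
tcp_rot: [3.142, -0.0, 1.442]
ft_force: [-0.4, -0.1, -1.0]
gripper_width: 0.132
finger_force: 48.7
```

Request:
servo_tool:
  rows: "0 0 0.5 0 0; 0 0 0 0 0; 0 0 0.5 0 0; 0 0 0 0 0; 0 0 0.5 0 0; 0 0 0 0 0; 0 0 0 0 0; 0 0 0 0 0; 0 0 0 0 0; 0 0 0 0 0"

```text
clock: 55.3
position: [0.572, 0.3542, -0.0042]
tcp_rot: [3.141, -0.001, 1.442]
ft_force: [-1.3, 0.9, 4.2]
gripper_width: 0.13
finger_force: 49.3
```

Request:
servo_tool:
  rows: "0 0 0 0 25; 0 0 0 0 40; 0 0 0 0 45; 0 0 0 0 45; 0 0 -10 0 45; 0 0 -25 0 45; 0 0 -35 0 45; 0 0 -35 0 45; 0 0 -20 0 45; 0 0 0 0 45"

```text
clock: 56.55
position: [0.5729, 0.3542, 0.1223]
tcp_rot: [3.139, -0.003, 1.442]
ft_force: [-0.2, -0.9, 0.1]
gripper_width: 0.53
finger_force: 0.0
```

```bash
cat > m5.py <<'E'
from fit import *
p,s=bot.capture("top"),bot.capture("side")
for nm,pic in(("top",p),("side",s)):
    b,g,r=[pic["pixels"][...,i].astype(int) for i in range(3)]
    m=(g>r+25)&(g>b+15); ys,xs=np.nonzero(m)
    W=back(pic,np.c_[xs,ys],.012); c=W.mean(0); vt=np.linalg.svd(W-c)[2][0]; t=(W-c)@vt
    print(nm,"green",len(xs),c.round(4),"yaw",np.arctan(vt[1]/vt[0]).round(3),"len",np.ptp(t).round(4))
    for rr in bot.regions_of(pic,"lighter"):
        y2,x2=np.nonzero(rr["region"])
        if np.hypot(x2.mean()-xs.mean(),y2.mean()-ys.mean())<10:
            q,i=fit("lighter",[(pic,rr["region"])],[[.487,-.083,-.83]]); print(q.round(4),i)
            u=rr["region"]|m; q,i=fit("lighter",[(pic,u)],[[.487,-.083,-.83]]); print("union",q.round(4),i); break
E
python3 m5.py; python3 m4.py; python3 go.py .487 -.083 .08 .74
```

```text
top green 148 [ 0.4797 -0.0757  0.012 ] yaw -0.831 len 0.0628
[ 0.4864 -0.0838 -0.8427] 0.8960194963444355
union [ 0.4864 -0.0832 -0.8212] 0.9022739577693557
side green 182 [ 0.4804 -0.0751  0.012 ] yaw -0.885 len 0.0628
[ 0.4886 -0.0809 -0.808 ] 0.6906611100587232
union [ 0.4905 -0.0791 -0.8289] 0.7669015425633213
side scoop [ 0.568  0.327 -1.7  ] 0.0 0.12485612536409671 0.66
top scoop [ 0.5352  0.3009 -1.7061] 0.796677434240886 0.12485612536409671 0.65
t 56.95 pos [0.5715 0.3534 0.1194] rot [-3.141e+00  1.000e-03  1.442e+00] w 0.526 ff 0.0 F [-0.3  0.1 -0.8]
turn 0.702 then tool mm [-356.6  265.3   40. ] or before turn [-443.6  -27.6   40. ] q7 -0.52
```

Request:
servo_tool:
  rows: "0 0 0 -0.174 45; 0 0 0 -0.174 45; 0 0 0 -0.174 45; 0 0 0 -0.174 45; 0 0 0 -0.172 45; 0 0 0 0 45; 0 0 0 0 45; 0 0 0 0 45; 0 0 0 0 45; 0 0 0 0 45"

```text
clock: 58.2
position: [0.5719, 0.3537, 0.1205]
tcp_rot: [3.142, 0.0, 2.31]
ft_force: [-0.2, 0.1, -0.7]
gripper_width: 0.531
finger_force: 0.0
```

```bash
python3 go.py .4868 -.083 .05 2.31
```

```text
t 58.2 pos [0.5719 0.3537 0.1205] rot [3.142 0.    2.31 ] w 0.531 ff 0.0 F [-0.2  0.1 -0.7]
turn -0.0 then tool mm [-265.4 -357.1   70.5] or before turn [-265.6 -357.    70.5] q7 0.29
```

Request:
servo_tool:
  rows: "-18 -25 0 0 45; -34 -46 0 0 45; -36 -48 0 0 45; -36 -48 0 0 45; -36 -48 0 0 45; -36 -48 0 0 45; -36 -48 0 0 45; -24 -33 15 0 45; -9 -13 25 0 45; 0 0 30 0 45"

```text
clock: 59.45
position: [0.4869, -0.0845, 0.0506]
tcp_rot: [3.139, 0.001, 2.306]
ft_force: [0.5, 0.2, -0.9]
gripper_width: 0.526
finger_force: 0.0
```

```bash
python3 go.py .4868 -.083 -.0165 2.31;python3 - <<'E'
from h import *
p=bot.capture("side"); cv2.imwrite("pics/l1.png",cv2.resize(p["pixels"][140:260,230:390],(800,600),interpolation=cv2.INTER_CUBIC))
E
```

```text
t 59.45 pos [ 0.4869 -0.0845  0.0506] rot [3.139e+00 1.000e-03 2.306e+00] w 0.526 ff 0.0 F [ 0.5  0.2 -0.9]
turn -0.004 then tool mm [ 1.3  0.8 67.1] or before turn [ 1.3  0.8 67.1] q7 0.97
```

View pics/l1.png

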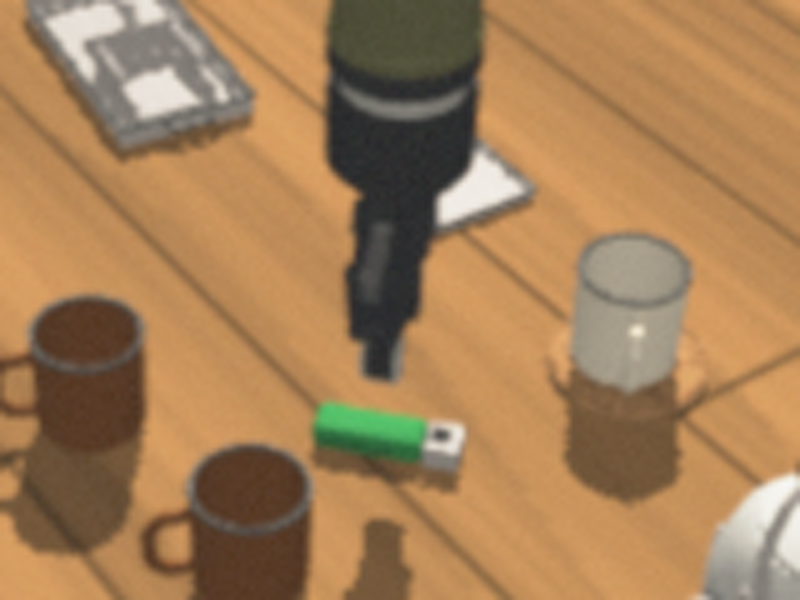

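The fingers are over the middle of the lighter: tip at crop (382,375), lighter centre at (388,438). The mug stands on the coaster and the scoop lies in the pan.

Request:
servo_tool:
  rows: "0.5 0.5 10 0 45; 0 0 14 0 45; 0 0 14 0 45; 0 0 14 0 45; 0 0 10 0 45; 0 0 6 0 45; 0 0 2 0 45; 0 0 0 0 45; 0 0 0 0 0; 0 0 0 0 0"
  newtons: 40

```text
clock: 60.75
position: [0.4873, -0.082, -0.019]
tcp_rot: [3.14, 0.001, 2.31]
ft_force: [-1.5, -0.7, 2.6]
gripper_width: 0.29
finger_force: 39.9
```

Request:
servo_tool:
  rows: "0 0 0 0 0; 0 0 0 0 0; 0 0 0 0 0; 0 0 0 0 0; 0 0 -2 0 0; 0 0 -5 0 0; 0 0 -8 0 0; 0 0 -10 0 0; 0 0 -12 0 0; 0 0 -14 0 0"

```text
clock: 62.0
position: [0.4866, -0.082, 0.0325]
tcp_rot: [3.141, 0.0, 2.31]
ft_force: [0.6, -0.9, 0.1]
gripper_width: 0.291
finger_force: 39.5
```

```bash
python3 go.py .6643 .1153 .05 1.5444
```

```text
t 62.0 pos [ 0.4866 -0.082   0.0325] rot [3.141 0.    2.31 ] w 0.291 ff 39.5 F [ 0.6 -0.9  0.1]
turn 0.765 then tool mm [201.9 172.4 -17.5] or before turn [ 26.1 264.2 -17.5] q7 0.99
```

Request:
servo_tool:
  rows: "0 0 -10 0.153 0; 0 0 -7 0.153 0; 0 0 0 0.153 0; 0 0 0 0.153 0; 0 0 0 0.153 0; 10 8 0 0 0; 22 19 0 0 0; 28 24 0 0 0; 28 24 0 0 0; 28 24 0 0 0"

```text
clock: 63.25
position: [0.5899, 0.0338, 0.0487]
tcp_rot: [3.141, -0.001, 1.549]
ft_force: [-0.5, 0.1, -0.1]
gripper_width: 0.293
finger_force: 39.5
```

Request:
servo_tool:
  rows: "28 24 0 0 0; 26 22 0 0 0; 18 15 0 0 0; 10 9 0 0 0; 4 3 0 0 0; 0 0 0 0 0; 0 0 0 0 0; 0 0 0 0 0; 0 0 0 0 0; 0 0 0 0 0"

```text
clock: 64.5
position: [0.6637, 0.1155, 0.0485]
tcp_rot: [3.141, -0.0, 1.545]
ft_force: [0.0, -0.1, -1.0]
gripper_width: 0.293
finger_force: 39.5
```

```bash
python3 go.py .6643 .1153 -.014 1.5444
python3 - <<'E'
from fit import *
import fit as F
p,s=bot.capture("top"),bot.capture("side"); zz=bot.read_state()["position"][2]+.019; o=F.sil; F.sil=lambda a,b,q,S=4:o(a,b,[*q[:3],zz],S)
for pic in(p,s):
    b,g,r=[pic["pixels"][...,i].astype(int) for i in range(3)]; m=(g>r+25)&(g>b+15); ys,xs=np.nonzero(m); print(len(xs))
    if len(xs)>30: print(back(pic,[xs.mean(),ys.mean()],zz+.008))
    for R in bot.regions_of(pic,"lighter")[:1]: print(F.fit("lighter",[(pic,R["region"])],[[.664,.115,1.544]]),R["conf"])
E
```

```text
t 64.5 pos [0.6637 0.1155 0.0485] rot [ 3.141 -0.     1.545] w 0.293 ff 39.5 F [ 0.  -0.1 -1. ]
turn 0.0 then tool mm [-0.2  0.6 62.5] or before turn [-0.2  0.6 62.5] q7 0.02
31
[[0.66129096 0.09947924 0.07548445]]
(array([0.65929042, 0.10820407, 1.6029677 ]), np.float64(0.29707212568436087)) 0.51
55
[[0.66779865 0.11943967 0.07548445]]
```

Request:
servo_tool:
  rows: "0 0 6 0 0; 0 0 10 0 0; 0 0 12 0 0; 0 0 12 0 0; 0 0 10 0 0; 0 0 6 0 0; 0 0 4 0 0; 0 0 2 0 0; 0 0 0.5 0 0; 0 0 0 0 0"

```text
clock: 65.95
position: [0.664, 0.1156, -0.0137]
tcp_rot: [3.141, -0.0, 1.545]
ft_force: [0.4, 0.2, -0.1]
gripper_width: 0.292
finger_force: 39.5
```

Request:
servo_tool:
  rows: "0 0 0.5 0 0; 0 0 0 0 0; 0 0 0.5 0 0; 0 0 0 0 0; 0 0 0.5 0 0; 0 0 0 0 0; 0 0 0 0 0; 0 0 0 0 0; 0 0 0 0 0; 0 0 0 0 0"

```text
clock: 67.2
position: [0.6638, 0.1155, -0.0155]
tcp_rot: [3.142, -0.0, 1.545]
ft_force: [-0.6, 0.4, -0.7]
gripper_width: 0.292
finger_force: 39.5
```

Request:
servo_tool:
  rows: "0 0 0.5 0 0; 0 0 0 0 0; 0 0 0.3 0 0; 0 0 0 0 0; 0 0 0 0 35; 0 0 0 0 45; 0 0 0 0 45; 0 0 0 0 45; 0 0 -10 0 45; 0 0 -20 0 45"

```text
clock: 68.45
position: [0.6632, 0.1154, 0.014]
tcp_rot: [-3.14, 0.0, 1.545]
ft_force: [0.4, 0.3, 0.5]
gripper_width: 0.53
finger_force: 0.0
```

Request:
servo_tool:
  rows: "0 0 -30 0 45; 0 0 -40 0 45; 0 0 -40 0 45; 0 0 -40 0 45; 30 0 0 0 45; 50 0 0 0 45; 50 0 0 0 45; 50 0 0 0 45; 40 0 0 0 45; 0 0 0 0 45"

```text
clock: 69.7
position: [0.6681, 0.3415, 0.1646]
tcp_rot: [3.141, -0.003, 1.552]
ft_force: [-0.4, -0.1, 0.3]
gripper_width: 0.53
finger_force: 0.0
```

Run:
```python
from h import *
p=bot.capture("side"); q=bot.capture("top"); print(bot.read_state()["position"],bot.read_state()["ft_force"])
a=cv2.resize(p["pixels"][110:310,190:440],(500,400),interpolation=cv2.INTER_CUBIC)
b=cv2.resize(q["pixels"][115:275,220:420],(300,240),interpolation=cv2.INTER_CUBIC); b=cv2.copyMakeBorder(b,0,160,0,0,cv2.BORDER_CONSTANT)
cv2.imwrite("pics/f.png",np.hstack([a,b]))
```

```text
[0.66974867 0.33524935 0.16489421] [-0.14249496 -0.13917226 -0.21955814]
```

View pics/f.png

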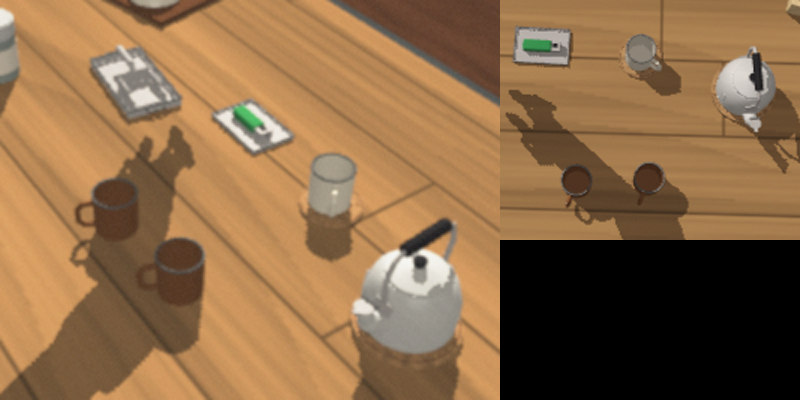

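The final view shows all four things on their rests: the kettle upright at the right, the mug on the coaster at (332,185), the lighter in the dish at (248,120) and the scoop in the pan at (135,85). I make one numeric check before handing in.

Run:
```python
from fit import *
p,s=bot.capture("top"),bot.capture("side")
for n,pic,q0 in(("mug",p,[.645,-.102,2.48]),("scoop",s,[.567,.328,-1.7]),("lighter",p,[.664,.115,1.544]),("kettle",p,[.574,-.33,.07])):
    for r in bot.regions_of(pic,n):
        ys,xs=np.nonzero(r["region"]); c=proj(pic,[q0[0],q0[1],.03])[0]
        if np.hypot(xs.mean()-c[0],ys.mean()-c[1])<14: print(n,fit(n,[(pic,r["region"])],[q0]));break
```

```text
mug (array([ 0.64424794, -0.10251654,  2.46212619]), np.float64(0.8914178604900255))
scoop (array([ 0.56931942,  0.33121437, -1.69763436]), np.float64(0.8225312934631432))
lighter (array([0.66240441, 0.11287349, 1.55663144]), np.float64(0.8609375))
kettle (array([ 0.57546326, -0.32759659,  0.08559907]), np.float64(0.9158197758101801))
```

All four are within a few mm of the centres of their rests.

```bash
python3 -c "
from rig import bot
print(bot.finish_job())"
```

```text
the job is handed in; nothing more can be done
None
```

The job is handed in: the kettle, mug, scoop and lighter are each on their own rest within about 5 mm of its centre, placed in the order asked, and the caddy and fan were never approached; the first kettle grasp closed on air because the reported height read 22.5 mm low, and I corrected for that.

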